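# Stop the vegetable shredder and hold its guard at the balance point

## Robot

A 6-joint arm with a two-finger parallel gripper is mounted at the origin on the work surface. World frame = base frame: x ahead of the robot, y to its left, z up, the work surface at z = 0. Lengths are in m, angles in rad, forces in N, time in s.
With the tool pointing down it reaches from about 0.35 to 0.975 m from the base axis. Payload 4.9 kg.
Tool frame: the origin (TCP) lies midway between the tips of the shut fingers; the grasp point (between the pads) lies manip.grip_depth behind it (manip.grip_depth is the distance from the TCP to the grasp point, in m); z points along the fingers, x is the direction in which the jaws open and shut, and the axes are right-handed (so a half turn about z gives the same grasp; the last joint's range is limited). The gripper opens to 85 mm and grips with 20 to 120 N. Pads are 22 mm wide; open, the fingers measure 114 mm over their backs; the gripper's body (76 mm by 85 mm) begins 54 mm behind the grasp point. The pads swing forward as they close: fully open they stand 13 mm farther back than shut.
Start: joints at [1.126, 0.053, 1.613, -0, 1.476, -0.119], TCP at [0.2, 0.592, 0.192] pointing down, gripper open.
Joint ranges: [-3.01, 3.01], [-1.01, 2.22], [0.06, 2.58], [-1.02, 4.17], [0.09, 2.62], [-3.14, 3.14]. Speed limits (rad/s): [2.57, 2.57, 3.14, 3.14, 3.14, 3.14].

## Interface

Orientations are given as a unit quaternion [w, x, y, z].
In Python, from plant import state, grab_frame, ticket, manip gives the robot as it stands.
- The arm moves only by the tool carry_out, never from a script. Its argument "moves" is a list that holds one entry, the list of rows, each a list of 7 numbers: the turn, a rotation vector about the tool's x, y, z each as a share of 5 degrees, from -1 to 1, then the shift along the tool's x, y, z each as a share of 0.04 m, from -1 to 1, then the gripper command: -1 is shut, 1 is fully open, values between are in proportion. A call has 1 to 8 rows; each row shifts and turns the commanded pose from where the row before left it, along the tool's axes as they then stand; what a row does not reach is not made up. A row lasts 1/12 s, in which the tool goes at most 41.7 mm and 7.16 degrees, less where a joint would pass 70% of its speed; a pose out of reach is approached as far as the arm can. A call with a number of a shift or a turn outside -1 to 1 is refused whole. A call with a gripper value outside its range is refused whole. The fingers move at their own pace and stop on an object; the grip force is fixed at half the most. Time passes only in rows, so rows that do not move let the fingers close. It gives the time, the measured TCP pose, the force and the opening at its end, in the units of the state.
- state(): the state, without advancing time (a new reading comes with each control period).
- grab_frame(name): name is "scene" or "top" or "wrist"; returns a dict with "frame" (384x512x3 uint8, red, green, blue), "z_map" (384x512 float32, m along the optical axis (not along the pixel's ray), 0 where there is no reading), "K" (3x3 intrinsics, pixels), "world_from_camera" (4x4, takes a point from camera to world coordinates); the wrist camera has in their place "hand_eye" (4x4, takes a point from camera to tool coordinates, whose origin is the TCP and whose axes are the tool frame's). Camera axes: x right, y down, z forward; pixel columns grow to the right and rows downward; lengths in m; the calibration is good to about 2 mm. A picture is of the moment at which its call begins: read the wrist's pose just before it.
- ticket.job_done(): hands the job in, once; it reports no verdict.
The state is a dict: "time": time; "joint_pos": joint angles; "joint_vel": joint speeds; "joint_efforts": joint torques, N m; "tool_pos": TCP position; "tool_rot": TCP orientation; "contact_force": force on the tool from outside, world axes, zero at the start; "ft_torque": the same for the moment, N m; "gripper_width": opening from 0.0 (shut) to 1.0 (fully open).
Only numpy, scipy, OpenCV 4.12 (cv2) and the standard library are available. Lean on these libraries where they do the work, as an engineer would, in place of code of your own. Each camera call takes 0.05 s, during which the arm holds its last target.

## Task

The vegetable shredder's drum needs wiping: with the guard still shut, push the red stop plunger all the way down and let it spring back. Then take the orange-framed guard by its black handle bar, swing it up in a controlled way to its balance point, where it would fall neither shut nor open, and hold it still there by the bar: finish while holding it, do not let go. Never let the guard fall shut or go over backwards, do not press the green start plunger, and leave the things around the shredder where they are.

Things in the scene. Friction and masses are not known exactly. Their poses are not given: they have to be found in the camera images.
- machine: Grey tabletop vegetable shredder, fixed to the worktop, 220 (its x) x 300 (its y) x 100 mm high, steel drum in a well on top under the guard. Origin: centre of its underside, on the worktop. Its x axis is horizontal and points from its front (handle side) to its rear (hinge side), y along the hinge, z up.
- guard_angle (a joint): Guard's hinge (rad): 0 shut, flat on the machine's top; grows as the front edge swings up and back; 1.445 (83 deg) is the balance point, panel 7 deg short of upright; 2.5 fallen over backwards. Nearly free hinge, no stay, no latch: let go below balance it drops shut, beyond it falls back. Guard and handle about 0.4 kg, centre of mass 92 mm from the hinge.
- guard: The hinged guard over the drum. Origin on the middle of its hinge line; its axes are the machine's when shut and turn with it. Panel 158 mm from hinge to front edge, 240 mm wide, 12 mm thick, orange frame round a clear pane, underside 2 mm above the hinge line when shut. Handle bar on its front edge.
- guard_hinge (a point): Middle of the guard's hinge line (along the machine's y), 83 mm to the rear (+x) of the machine's origin, 100 mm above the worktop. Stays put as the guard swings; its axes turn with the guard.
- handle (a point): Round black bar along the hinge's direction, 12 mm thick, 124 mm long, on an arm at each end from the guard's front edge; middle 100 mm free. Origin: mid-bar; y along it; turns with the guard. From the hinge: 182 mm frontward, 42 mm up when shut (28 mm above the panel); at balance 19 mm rearward, 186 mm up. It can turn in a pinch, so fingers closing across it may keep pointing down all the way.
- stop (a joint): Stroke of the red stop plunger (m): 0 up, 0.012 fully down. Sprung: starts to move at about 2.7 N, 9 N at the bottom, springs back when let go.
- stop_top (a point): Centre of the top face of the red stop plunger: a red disc, 40 mm in diameter, pressed straight down. 73 mm above the worktop when up, 61 mm when fully down; the black ring round it (56 mm diameter) is 57 mm high. Stands on the yellow box.
- stop_box: Fixed yellow box, 90 x 90 x 45 mm high, carrying the red stop plunger in the middle of its top. Origin: centre of its underside. Stands left or right of the shredder.
- start (a joint): Stroke of the green start plunger (m), same size and spring as the red one: not to be pressed.
- start_box: Fixed grey box, 90 x 90 x 45 mm high, carrying the green start plunger (top 73 mm above the worktop). Origin: centre of its underside. On the other side of the shredder from the yellow box.
- courgette: Bystander: half courgette lying on a wooden chopping board, about 155 mm long, 48 mm thick. Origin: under its middle.
- grater: Bystander: upright steel box grater, 74 x 100 mm foot, 242 mm tall with handle. Origin: centre of its underside.
- bowl: Bystander: white bowl, 150 mm across, 65 mm tall. Origin: centre of its underside.
- jar: Bystander: green glass jar, 72 mm in diameter, 90 mm tall. Origin: centre of its underside.
- mill: Bystander: dark wooden pepper mill, 56 mm in diameter, 160 mm tall. Origin: centre of its underside.
- spatula: Bystander: kitchen spatula lying flat on the worktop. Origin: on the worktop, under it.
Things that resemble listed ones, but are neither listed nor needed, are in the scene too. Several things look just like the stop_box: the one meant starts farthest to the robot's left.

How it is judged:
By the outcome, as a careful person would: the job done as asked, in the order asked, and still so for the second after the job is handed in, while the arm keeps its last pose, push and grip.
It also fails if it takes over 51 s, if anything falls off the work surface, if the arm or the gripper's body presses on something with over 40 N, if the wrist force passes 120 N, or if a joint passes its speed limit or range.

## Working session

There is one attempt and no reset: what is moved stays moved. The work goes in short steps, Python scripts to look and compute and a tool call to move; the robot and the scene stay as the last step left them, time stands still between calls to the robot, and variables do not carry over. Pictures are saved under pics/ and viewed, and the job is handed in when it is done.

Besides the shell and the picture viewer there is one more tool, called after "Call:" as name([rows], argument=value, ...), one row to a line, values as JSON. carry_out: Moves the arm, as the interface text tells. Shift numbers are shares of 0.04 m and turn numbers shares of 5 degrees, none past 1 either way. Its arguments: {"type":"object","properties":{"moves":{"type":"array"}},"required":["moves"]}

```bash
mkdir -p pics
python3 - <<'E'
from plant import state, grab_frame, ticket, manip
import cv2,numpy as np
print(state()); print(manip.grip_depth)
for n in ["scene","top"]:
    f=grab_frame(n); np.savez(f"pics/{n}0.npz",**f)
    cv2.imwrite(f"pics/{n}0.png",cv2.resize(f["frame"][:,:,::-1],(800,600),interpolation=cv2.INTER_CUBIC)); print(n,f["K"],f["world_from_camera"])
E
```

```text
{'time': 0.0, 'joint_pos': array([ 1.12596819e+00,  5.33375600e-02,  1.61428232e+00, -2.20794693e-06,
        1.47602437e+00, -1.19035066e-01]), 'joint_vel': array([ 0.00024842,  0.00037461, -0.00108521, -0.00063001, -0.00027088,
        0.00113535]), 'joint_efforts': array([ 1.59329982e-03, -3.93688023e+01, -3.70173275e+01, -7.84853705e-05,
        7.08619933e-03,  4.57241125e-07]), 'tool_pos': array([0.19975362, 0.59147616, 0.19118206]), 'tool_rot': array([ 4.95872153e-04,  8.12421889e-01,  5.83069140e-01, -8.97978608e-04]), 'contact_force': array([-0.09561032, -0.06259853, -0.04012846]), 'ft_torque': array([-0.01301519, -0.0181273 , -0.0270555 ]), 'gripper_width': 1.0018590409205832}
0.0187
scene [[400.05423789   0.         248.26195398]
 [  0.         400.05423789 192.09058251]
 [  0.           0.           1.        ]] [[-0.7917018   0.43707385 -0.4268193   1.10402644]
 [ 0.61071471  0.583806   -0.53497486  0.68591079]
 [ 0.01535615 -0.68420539 -0.72912768  1.08004975]
 [ 0.          0.          0.          1.        ]]
top [[422.43830465   0.         251.23171249]
 [  0.         422.43830465 192.77125596]
 [  0.           0.           1.        ]] [[ 0.00429914 -0.9814951   0.19143897  0.26320428]
 [-0.99989787 -0.00682859 -0.01255502 -0.00199191]
 [ 0.01362995 -0.19136545 -0.98142422  1.45229127]
 [ 0.          0.          0.          1.        ]]
```

View pics/scene0.png

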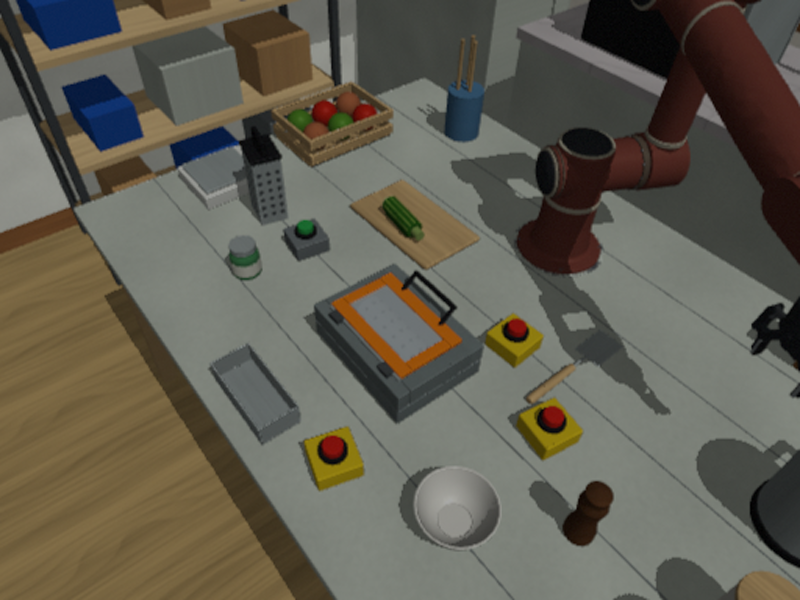

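View pics/top0.png

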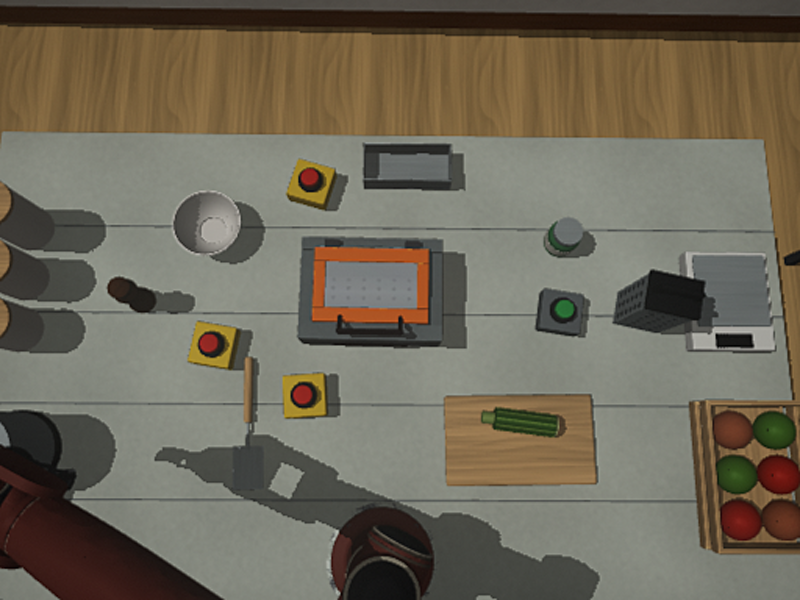

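Three yellow boxes appear in the top view, at (312,183), (212,345) and (304,395). Robot-left is image-left, so (212,345) should be the one meant. I'll measure the y of all three and enlarge that one.

```bash
cat > h.py <<'E'
import numpy as np,cv2
def ld(n):
    return dict(np.load(f"pics/{n}.npz"))
def ray(f,uv,z,T=None):
    T=f["world_from_camera"] if T is None else T
    uv=np.atleast_2d(uv).astype(float)
    d=np.c_[uv,np.ones(len(uv))]@np.linalg.inv(f["K"]).T@T[:3,:3].T
    o=T[:3,3]; return o+d*((z-o[2])/d[:,2])[:,None]
def cloud(f,T=None):
    T=f["world_from_camera"] if T is None else T
    h,w=f["z_map"].shape; v,u=np.mgrid[:h,:w]
    p=np.stack([u,v,np.ones_like(u)],-1)@np.linalg.inv(f["K"]).T*f["z_map"][...,None]
    return p@T[:3,:3].T+T[:3,3]
def hsv(f): return cv2.cvtColor(f["frame"],cv2.COLOR_RGB2HSV)
E
python3 - <<'E'
from h import *
for n in ["top0","scene0"]:
    f=ld(n);H=hsv(f);C=cloud(f)
    h,s,v=[H[...,i] for i in range(3)]
    for nm,m,z in [("yel",(h>22)&(h<32)&(s>150)&(v>80),.045),("red",((h<6)|(h>174))&(s>180)&(v>80),.073),("green",(h>50)&(h<75)&(s>150)&(v>60),.073),("or",(h>7)&(h<17)&(s>200)&(v>120),.114)]:
        k,l,st,c=cv2.connectedComponentsWithStats(m.astype(np.uint8))
        for i in range(1,k):
            if st[i,4]<40: continue
            mm=(l==i); P=C[mm]; 
            top=P[P[:,2]>np.percentile(P[:,2],40)]
            print(n,nm,c[i].round(1),st[i,4],"ray",ray(f,c[i],z)[0].round(4),"cl",np.median(top,0).round(4),P.min(0).round(3),P.max(0).round(3))
            if nm=="or":
                T=P[(abs(P[:,2]-.114)<.008)]
                r=cv2.minAreaRect(T[:,:2].astype(np.float32)*1000);print(r,cv2.boxPoints(r))
f=ld("top0");cv2.imwrite("pics/crop_a.png",cv2.resize(f["frame"][190:280,100:290,::-1],None,fx=4,fy=4,interpolation=cv2.INTER_CUBIC))
f=ld("scene0");cv2.imwrite("pics/crop_b.png",cv2.resize(f["frame"][150:300,190:400,::-1],None,fx=3.7,fy=3.7,interpolation=cv2.INTER_CUBIC))
E
```

```text
top0 yel [198.  116.4] 364 ray [0.8096 0.1681 0.045 ] cl [0.8075 0.1655 0.0466] [ 0.263 -0.002  0.028] [0.864 0.217 1.452]
top0 yel [135.1 220.9] 436 ray [0.4393 0.3674 0.045 ] cl [0.4384 0.3661 0.0469] [ 0.263 -0.002  0.008] [0.49  0.416 1.452]
top0 yel [194.  253.2] 459 ray [0.3336 0.1679 0.045 ] cl [0.337  0.1666 0.0472] [ 0.263 -0.002  0.001] [0.381 0.217 1.452]
top0 red [197.7 112.7] 91 ray [0.8123 0.1662 0.073 ] cl [0.8114 0.1652 0.0742] [ 0.263 -0.002  0.061] [0.831 0.183 1.452]
top0 red [133.1 219. ] 103 ray [0.442  0.3669 0.073 ] cl [0.4416 0.3662 0.0742] [ 0.263 -0.002  0.055] [0.459 0.384 1.452]
top0 red [193.3 252.2] 109 ray [0.3353 0.1669 0.073 ] cl [0.3358 0.1674 0.0747] [ 0.263 -0.002  0.054] [0.352 0.185 1.452]
top0 red [498.9 304. ] 369 ray [ 0.1763 -0.8111  0.073 ] cl [ 0.178  -0.8083  0.0956] [ 0.146 -0.834  0.065] [ 0.263 -0.002  1.452]
top0 red [473.3 333.7] 372 ray [ 0.0856 -0.7203  0.073 ] cl [ 0.0881 -0.7189  0.095 ] [ 0.055 -0.746  0.059] [ 0.263 -0.002  1.452]
top0 green [361.2 197. ] 95 ray [ 0.5205 -0.3861  0.073 ] cl [ 0.5204 -0.3853  0.0744] [ 0.263 -0.4
[... 1130 characters left out ...]
0 red [354.  266.3] 124 ray [0.4478 0.3724 0.073 ] cl [0.4459 0.3716 0.0728] [0.425 0.345 0.056] [0.464 0.389 0.077]
scene0 red [212.6 285.5] 149 ray [0.8164 0.1734 0.073 ] cl [0.8148 0.1725 0.0718] [0.795 0.145 0.054] [0.833 0.19  0.078]
scene0 green [195.1 145. ] 67 ray [ 0.5266 -0.3741  0.073 ] cl [ 0.5225 -0.3807  0.0716] [ 0.506 -0.399  0.057] [ 0.541 -0.362  0.076]
scene0 or [253.9 208.8] 1232 ray [0.5687 0.0456 0.114 ] cl [0.5766 0.0484 0.1135] [ 0.481 -0.09   0.104] [1.104 0.686 1.08 ]
((561.41357421875, 30.360633850097656), (240.05987548828125, 157.89105224609375), 89.14464569091797) [[480.685    -88.47741 ]
 [638.5585   -90.834435]
 [642.14215  149.19867 ]
 [484.26868  151.5557  ]]
```

View pics/crop_a.png

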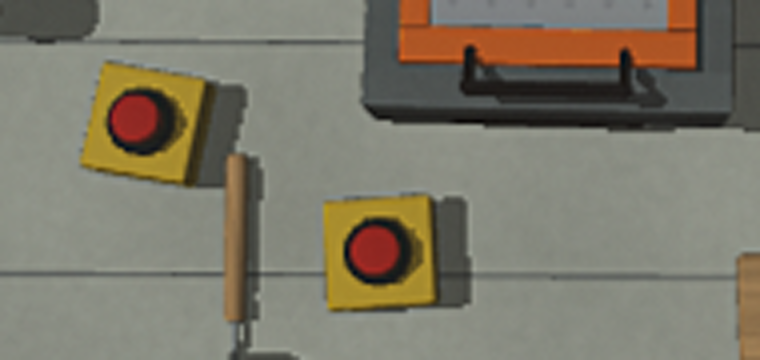

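View pics/crop_b.png

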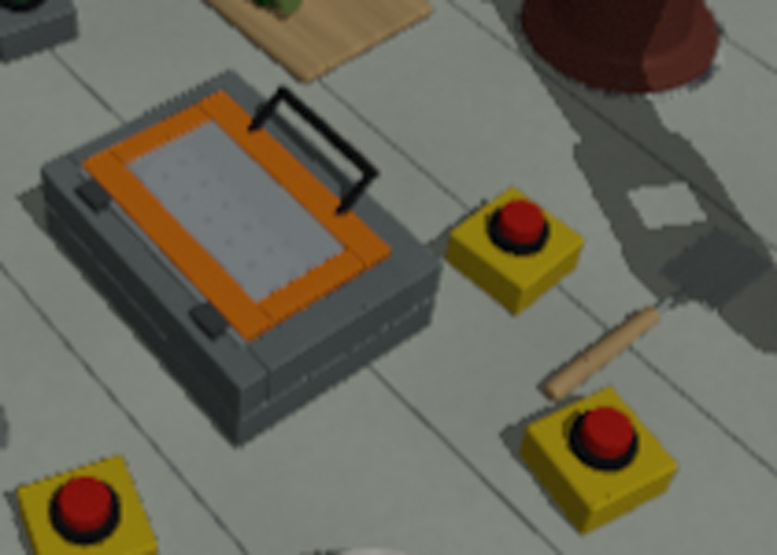

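Of the three red plungers, y = 0.166 at (198,116), 0.367 at (135,221) and 0.167 at (194,253) in the 512-px top frame. The box at (135,221) has the largest y and the crop shows it clear, so that is the stop_box. I'll move above it with the gripper shut.

Call:
carry_out([
  [[0,0,0,-0.2,0.45,-0.1,-1],[0,0,0,-0.4,0.85,-0.1,-1],[0,0,0,-0.4,0.9,-0.1,-1],[0,0,0,-0.4,0.9,0,-1],[0,0,0,-0.4,0.9,0,-1],[0,0,0,-0.4,0.9,0,-1],[0,0,0,-0.4,0.9,0,-1],[0,0,0,-0.4,0.9,0,-1]],
])

```text
time: 0.77
tool_pos: [0.4163, 0.391, 0.204]
tool_rot: [-0.0, 0.812, 0.583, -0.0]
contact_force: [-0.2, 0.8, 0.1]
gripper_width: -0.005
```

Call:
carry_out([
  [[0,0,0,-0.3,0.7,0,-1],[0,0,0,0,0,0,-1],[0,0,0,0,0,0,-1],[0,0,0,0,0,0,-1]],
])

```text
time: 1.1
tool_pos: [0.4377, 0.3724, 0.2039]
tool_rot: [-0.0, 0.812, 0.583, -0.0]
contact_force: [-0.2, -0.3, 0.6]
gripper_width: -0.001
```

```bash
cat >> h.py <<'E'
from scipy.spatial.transform import Rotation as R
def pose(s):
    q=s["tool_rot"];T=np.eye(4);T[:3,:3]=R.from_quat([q[1],q[2],q[3],q[0]]).as_matrix();T[:3,3]=s["tool_pos"];return T
E
python3 - <<'E'
from h import *
from plant import *
s=state();T=pose(s);print(s["time"],T.round(3),s["contact_force"],s["gripper_width"])
f=grab_frame("wrist");np.savez("pics/w1.npz",**f)
cv2.imwrite("pics/w1.png",f["frame"][:,:,::-1])
W=T@f["hand_eye"];H=hsv(f);h,sa,v=[H[...,i] for i in range(3)]
k,l,st,c=cv2.connectedComponentsWithStats((((h<6)|(h>174))&(sa>180)&(v>60)).astype(np.uint8))
for i in range(1,k):
    if st[i,4]>100: 
        P=cloud(f,W)[l==i];print(c[i],st[i],ray(f,c[i],.073,W),np.median(P,0))
d=np.array([.444,.368,.10])-T[:3,3];print("to go tool/0.04",(T[:3,:3].T@d/.04).round(2))
E
```

```text
1.1 [[ 0.32   0.947 -0.001  0.438]
 [ 0.947 -0.32  -0.     0.372]
 [-0.    -0.001 -1.     0.204]
 [ 0.     0.     0.     1.   ]] [-0.21880445 -0.33910074  0.59110433] -0.0007394329934743499
[ 61.01558442 148.77748918] [  41  132   41   36 1155] [[0.33725367 0.17348038 0.073     ]] [0.33706658 0.17267499 0.07234621]
[252.70824524 180.22410148] [236 163  34  35 946] [[0.44140642 0.36742101 0.073     ]] [0.4415558  0.36746837 0.07244418]
to go tool/0.04 [-0.05  0.19  2.6 ]
```

View pics/w1.png

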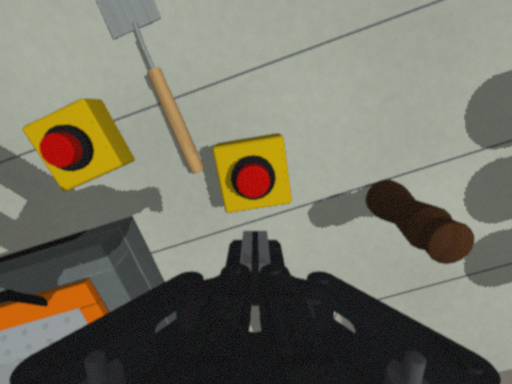

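The wrist view shows the red disc at (253,180) on its yellow box, measured at (0.4415, 0.3675). I'll descend on it.

Call:
carry_out([
  [[0,0,0,-0.1,0.14,0.4,-1],[0,0,0,0,0,0.8,-1],[0,0,0,0,0,0.8,-1],[0,0,0,0,0,0.6,-1],[0,0,0,0,0,0.4,-1],[0,0,0,0,0,0.1,-1],[0,0,0,0,0,0,-1],[0,0,0,0,0,0,-1]],
])

```text
time: 1.82
tool_pos: [0.4422, 0.3678, 0.0814]
tool_rot: [-0.0, 0.812, 0.584, 0.001]
contact_force: [0.7, 0.9, 1.0]
gripper_width: -0.0
```

Call:
carry_out([
  [[0,0,0,0,0,0.1,-1],[0,0,0,0,0,0.1,-1],[0,0,0,0,0,0.1,-1],[0,0,0,0,0,0,-1],[0,0,0,0,0,0,-1]],
])

```text
time: 2.23
tool_pos: [0.4421, 0.3666, 0.0683]
tool_rot: [0.0, 0.812, 0.583, -0.0]
contact_force: [0.3, 0.5, -0.3]
gripper_width: -0.0
```

Call:
carry_out([
  [[0,0,0,0,0,0.08,-1],[0,0,0,0,0,0.08,-1],[0,0,0,0,0,0,-1],[0,0,0,0,0,0,-1]],
])

```text
time: 2.57
tool_pos: [0.442, 0.3665, 0.0616]
tool_rot: [-0.0, 0.812, 0.583, -0.0]
contact_force: [1.0, 1.4, 0.8]
gripper_width: -0.003
```

Run:
```python
from h import *
from plant import *
for i in range(3):
    s=state();print(s["time"],s["tool_pos"],s["contact_force"],s["joint_efforts"])
    f=grab_frame(["wrist","scene","top"][i])
    if i<2: cv2.imwrite(f"pics/p{i}.png",cv2.resize(f["frame"][:,:,::-1] if i==0 else f["frame"][200:330,270:440,::-1],(680,520),interpolation=cv2.INTER_CUBIC))
```

```text
2.5667 [0.44201464 0.3665081  0.06157825] [0.96789764 1.35392129 0.80864362] [-8.04655894e-03 -3.60646856e+01 -3.38580966e+01 -6.43489566e-04
 -2.88355395e-04  1.56254453e-05]
2.6167 [0.44215967 0.36664893 0.06181314] [0.1227125  0.17869475 0.74210514] [-2.69406570e-03 -3.60167599e+01 -3.38049459e+01 -4.11361843e-04
  6.06356436e-03  2.93971439e-06]
2.6667 [0.44224568 0.36673514 0.0620009 ] [0.11121374 0.76078203 0.11797969] [-3.30944124e-03 -3.60296237e+01 -3.38273299e+01 -3.95164088e-04
  5.15924869e-03  2.37229210e-05]
```

View pics/p1.png

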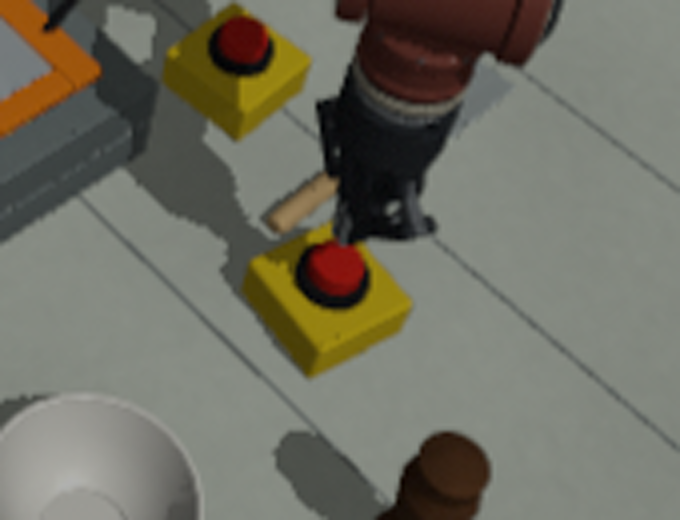

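View pics/p0.png

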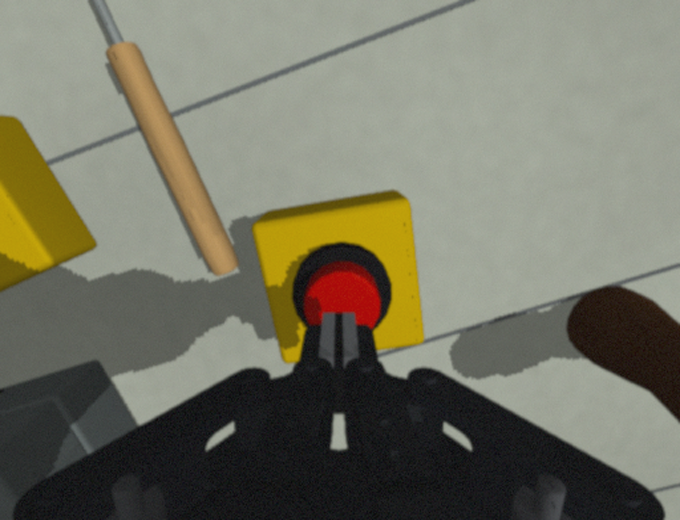

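Run:
```python
from h import *
from plant import *
s=state();T=pose(s);print(s["time"],T[:3,3],s["contact_force"])
f=grab_frame("wrist");np.savez("pics/w2.npz",**f);g=grab_frame("scene");np.savez("pics/s2.npz",**g)
print(f["hand_eye"].round(4),f["K"])
W=T@f["hand_eye"]
def red(f,W):
    H=hsv(f);h,sa,v=[H[...,i] for i in range(3)]
    k,l,st,c=cv2.connectedComponentsWithStats((((h<6)|(h>174))&(sa>150)&(v>60)).astype(np.uint8))
    for i in range(1,k):
        if st[i,4]>60:
            P=cloud(f,W)[l==i];print(c[i],st[i],ray(f,c[i],.073,W),np.percentile(P,[5,50,95],0).round(4))
red(f,W);red(g,None)
p=np.linalg.inv(f["hand_eye"])@[0,0,0,1];q=f["K"]@p[:3];print("TCP px wrist",q[:2]/q[2],p)
p=np.linalg.inv(g["world_from_camera"])@T[:,3];q=g["K"]@p[:3];print("TCP px scene",q[:2]/q[2],p)
print(np.round(g["z_map"][255:280:2,345:370:2],3))
print(np.round(f["z_map"][205:260:4,236:276:4],3))
cl=cloud(g)[250:268,348:364:3];print(cl[::2].round(3))
```

```text
2.7167 [0.44230915 0.36675245 0.06208741] [-0.29576402 -0.64436731 -0.31466465]
[[ 1.000e+00  8.000e-04 -1.000e-04 -1.100e-03]
 [-7.000e-04  9.552e-01  2.959e-01 -7.600e-02]
 [ 3.000e-04 -2.959e-01  9.552e-01 -1.813e-01]
 [ 0.000e+00  0.000e+00  0.000e+00  1.000e+00]] [[275.10928918   0.         254.667858  ]
 [  0.         275.10928918 192.90027032]
 [  0.           0.           1.        ]]
[257.58964706 216.52517647] [ 229  192   58   51 2125] [[0.43621922 0.36968722 0.073     ]] [[0.4241 0.3519 0.0613]
 [0.436  0.3711 0.0725]
 [0.4521 0.3843 0.074 ]]
[206.6402439  71.1402439] [200  65  16  15 164] [[ 0.18785161 -0.80393967  0.073     ]] [[ 0.1561 -0.8231  0.0544]
 [ 0.1953 -0.7941  0.0789]
 [ 0.2155 -0.7755  0.0966]]
[232.10909091  71.21818182] [226  67  15  11 110] [[ 0.08948933 -0.73126406  0.073     ]] [[ 0.0704 -0.7412  0.067 ]
 [ 0.1032 -0.7122  0.0864]
 [ 0.1265 -0.692   0.0978]]
[330.70707071 209.65656566] [325 205  12  11  99] [[0.34370228 0.17508808 0.073     ]] [[0.3256 0.1561 0.061 ]
 [0.3414 0.1733 0.07  ]
 [0.3552 0.1881 0.0748]]
[353.82014388 266.79136691] [348 261 
[... 3087 characters left out ...]
  0.366  0.114]
  [ 0.451  0.374  0.121]
  [ 0.447  0.38   0.125]
  [ 0.461  0.394  0.154]]

 [[ 0.427  0.337  0.045]
  [ 0.418  0.342  0.042]
  [ 0.453  0.368  0.105]
  [ 0.453  0.377  0.116]
  [ 0.444  0.381  0.113]
  [ 0.359  0.351 -0.001]]

 [[ 0.439  0.345  0.054]
  [ 0.444  0.357  0.073]
  [ 0.437  0.362  0.074]
  [ 0.431  0.368  0.076]
  [ 0.403  0.364  0.045]
  [ 0.364  0.356 -0.002]]

 [[ 0.457  0.356  0.074]
  [ 0.448  0.361  0.071]
  [ 0.44   0.366  0.07 ]
  [ 0.435  0.372  0.073]
  [ 0.426  0.377  0.071]
  [ 0.403  0.375  0.047]]

 [[ 0.458  0.359  0.068]
  [ 0.453  0.366  0.071]
  [ 0.447  0.372  0.073]
  [ 0.441  0.377  0.074]
  [ 0.43   0.381  0.069]
  [ 0.406  0.379  0.043]]]
```

The readings disagree. The TCP reads z = 0.062, but there is no contact force. Wrist and scene depth both put the visible fingertips about 43 mm above the reported TCP, near z ≈ 0.105. So I'll go down carefully by force.

Call:
carry_out([
  [[0,0,0,0,0.0,0.2,-1],[0,0,0,0,0,0.2,-1],[0,0,0,0,0,0.1,-1],[0,0,0,0,0,0,-1],[0,0,0,0,0,0,-1]],
])

```text
time: 3.23
tool_pos: [0.4417, 0.3664, 0.0411]
tool_rot: [-0.0, 0.812, 0.583, -0.001]
contact_force: [0.7, -0.4, 0.3]
gripper_width: 0.0
```

Run:
```python
from h import *
from plant import *
s=state();print(s["time"],s["tool_pos"],s["contact_force"])
f=grab_frame("wrist");g=grab_frame("scene")
o=np.hstack([cv2.resize(f["frame"][150:280,170:340,::-1],(400,306),interpolation=cv2.INTER_CUBIC),cv2.resize(g["frame"][200:330,270:440,::-1],(400,306),interpolation=cv2.INTER_CUBIC)])
cv2.imwrite("pics/p3.png",o)
```

```text
3.2333 [0.44169255 0.36636497 0.04105767] [ 0.71350235 -0.41649521  0.27142116]
```

View pics/p3.png

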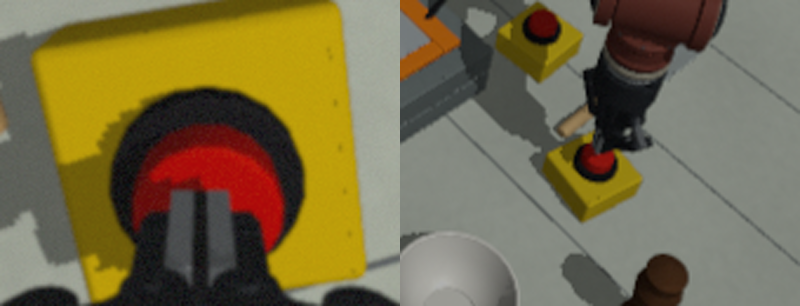

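Still no force, and both views show the tips over the disc but above it. I'll continue in small steps.

Call:
carry_out([
  [[0,0,0,0,0.0,0.1,-1],[0,0,0,0,0,0.1,-1],[0,0,0,0,0,0.05,-1],[0,0,0,0,0,0,-1],[0,0,0,0,0,0,-1]],
])

```text
time: 3.75
tool_pos: [0.4426, 0.367, 0.0326]
tool_rot: [0.0, 0.812, 0.583, 0.0]
contact_force: [-0.5, 0.3, 2.6]
gripper_width: -0.004
```

Call:
carry_out([
  [[0,0,0,0,0.0,0.05,-1],[0,0,0,0,0,0.05,-1],[0,0,0,0,0,0,-1],[0,0,0,0,0,0,-1]],
])

```text
time: 4.08
tool_pos: [0.4426, 0.367, 0.0285]
tool_rot: [0.0, 0.812, 0.583, 0.0]
contact_force: [-0.7, 0.1, 6.0]
gripper_width: 0.001
```

Call:
carry_out([
  [[0,0,0,0,0.0,0.05,-1],[0,0,0,0,0,0.05,-1],[0,0,0,0,0,0.03,-1],[0,0,0,0,0,0,-1],[0,0,0,0,0,0,-1]],
])

```text
time: 4.5
tool_pos: [0.4427, 0.367, 0.0238]
tool_rot: [0.0, 0.812, 0.583, 0.0]
contact_force: [-2.1, -0.9, 7.7]
gripper_width: 0.003
```

Call:
carry_out([
  [[0,0,0,0,0.0,0.03,-1],[0,0,0,0,0,0,-1],[0,0,0,0,0,0,-1]],
])

```text
time: 4.75
tool_pos: [0.4427, 0.367, 0.0227]
tool_rot: [0.0, 0.812, 0.583, 0.0]
contact_force: [-2.0, -0.3, 9.3]
gripper_width: -0.002
```

Call:
carry_out([
  [[0,0,0,0,0.0,0.03,-1],[0,0,0,0,0,0,-1],[0,0,0,0,0,0,-1]],
])

```text
time: 5.0
tool_pos: [0.4427, 0.367, 0.0221]
tool_rot: [0.0, 0.812, 0.583, 0.0]
contact_force: [-2.5, -1.9, 11.1]
gripper_width: -0.002
```

Call:
carry_out([
  [[0,0,0,0,0.0,0.03,-1],[0,0,0,0,0,0,-1],[0,0,0,0,0,0,-1]],
])

```text
time: 5.25
tool_pos: [0.4427, 0.3671, 0.022]
tool_rot: [0.0, 0.812, 0.583, 0.0]
contact_force: [-5.9, -4.4, 17.1]
gripper_width: 0.002
```

It has bottomed out: the force rose to 17 N with no further travel, and the tool stopped at z = 0.022 (disc 0.061, so the real tips are 39 mm behind the reported TCP). I'll take a picture, then lift.

Run:
```python
from h import *
from plant import *
f=grab_frame("wrist");g=grab_frame("scene")
o=np.hstack([cv2.resize(f["frame"][150:280,170:340,::-1],(400,306),interpolation=cv2.INTER_CUBIC),cv2.resize(g["frame"][200:330,270:440,::-1],(400,306),interpolation=cv2.INTER_CUBIC)])
cv2.imwrite("pics/p4.png",o)
```

Call:
carry_out([
  [[0,0,0,0,0,-0.1,-1],[0,0,0,0,0,-0.3,-1],[0,0,0,0,0,-0.6,-1],[0,0,0,0,0,-0.9,-1],[0,0,0,0,0,-0.9,-1],[0,0,0,0,0,-0.9,-1],[0,0,0,0,0,-0.9,1],[0,0,0,0,0,-0.4,1]],
])

```text
time: 6.02
tool_pos: [0.4435, 0.3676, 0.2246]
tool_rot: [0.0, 0.812, 0.583, 0.003]
contact_force: [0.7, -0.7, 1.5]
gripper_width: 0.272
```

Run:
```python
from h import *
from plant import *
s=state();T=pose(s);print(s["time"],T[:3,3],s["contact_force"],s["gripper_width"])
f=grab_frame("wrist");np.savez("pics/w5.npz",**f);g=grab_frame("scene");np.savez("pics/s5.npz",**g)
cv2.imwrite("pics/w5.png",f["frame"][:,:,::-1])
W=T@f["hand_eye"];H=hsv(f);h,sa,v=[H[...,i] for i in range(3)]
k,l,st,c=cv2.connectedComponentsWithStats((((h<6)|(h>174))&(sa>150)&(v>60)).astype(np.uint8))
for i in range(1,k):
    if st[i,4]>100:
        P=cloud(f,W)[l==i];print(c[i],st[i],np.percentile(P,[5,50,95],0).round(4))
```

```text
6.0167 [0.44353958 0.36758336 0.22464702] [ 0.66960701 -0.71185049  1.51001828] 0.27230778397938016
[ 72.01420455 140.00757576] [  53  123   39   36 1056] [[0.3208 0.154  0.0584]
 [0.3372 0.1725 0.0723]
 [0.354  0.1859 0.0739]]
[254.31609195 170.22988506] [238 154  33  33 870] [[0.4254 0.3503 0.0571]
 [0.4421 0.3673 0.0724]
 [0.4599 0.3835 0.0738]]
```

View pics/p4.png

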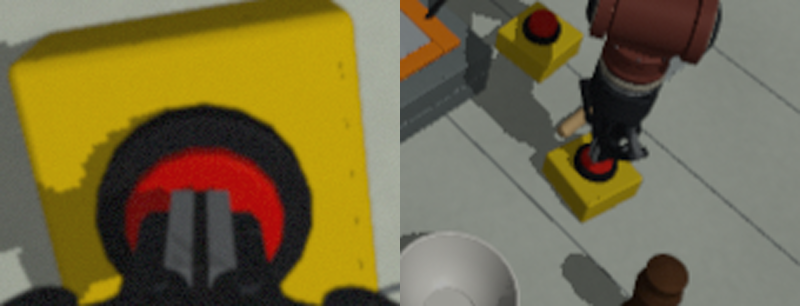

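View pics/w5.png

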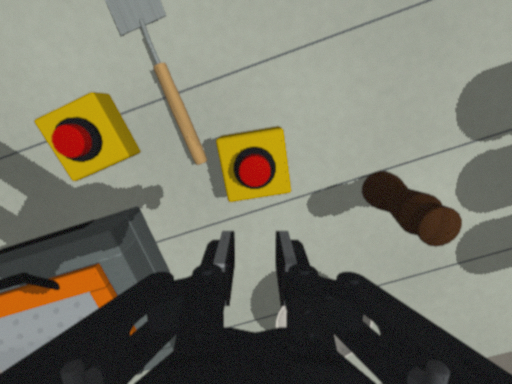

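The wrist view shows the red disc at (254,170), with its top back at z = 0.0724, so the plunger has sprung back. Now I'll turn the jaws across the bar.

Call:
carry_out([
  [[0,0,1,0,0,0,1],[0,0,1,0,0,0,1],[0,0,1,0,0,0,1],[0,0,1,0,0,0,1],[0,0,1,0,0,0,1],[0,0,1,0,0,0,1],[0,0,1,0,0,0,1],[0,0,1,0,0,0,1]],
])

```text
time: 6.78
tool_pos: [0.4409, 0.3659, 0.2159]
tool_rot: [0.001, 0.963, 0.268, -0.002]
contact_force: [0.0, 0.2, 0.2]
gripper_width: 0.999
```

Call:
carry_out([
  [[0,0,1,0,0,0,1],[0,0,1,0,0,0,1],[0,0,1,0,0,0,1],[0,0,1,0,0,0,1],[0,0,1,0,0,0,1],[0,0,1,0,0,0,1],[0,0,0.4,0,0,0,1],[0,0,0,0,0,0,1]],
])

```text
time: 7.45
tool_pos: [0.441, 0.3659, 0.2161]
tool_rot: [0.001, 1.0, -0.006, -0.002]
contact_force: [-0.9, 0.3, 0.0]
gripper_width: 1.0
```

Call:
carry_out([
  [[0,0,0,0.05,0.5,0,1],[0,0,0,0.05,0.9,0,1],[0,0,0,0.05,0.9,0,1],[0,0,0,0.05,0.9,0,1],[0,0,0,0.05,0.9,0,1],[0,0,0,0,0.9,0,1],[0,0,0,0,0.9,0,1],[0,0,0,0,0.9,0,1]],
])

```text
time: 8.12
tool_pos: [0.4478, 0.093, 0.2173]
tool_rot: [0.0, 1.0, -0.005, -0.001]
contact_force: [-0.2, -0.3, -0.1]
gripper_width: 1.003
```

Call:
carry_out([
  [[0,0,0,0.0,0.5,0,1],[0,0,0,0,0,0,1],[0,0,0,0,0,0,1],[0,0,0,0,0,0,1]],
])

```text
time: 8.45
tool_pos: [0.4483, 0.0752, 0.2181]
tool_rot: [-0.0, 1.0, -0.005, -0.001]
contact_force: [0.0, 0.6, -0.2]
gripper_width: 0.997
```

Run:
```python
from h import *
from plant import *
s=state();T=pose(s);print(s["time"],T.round(4),s["contact_force"],s["gripper_width"])
f=grab_frame("wrist");np.savez("pics/w6.npz",**f);g=grab_frame("scene");np.savez("pics/s6.npz",**g)
cv2.imwrite("pics/w6.png",f["frame"][:,:,::-1])
cv2.imwrite("pics/s6.png",cv2.resize(g["frame"][100:300,150:410,::-1],None,fx=3,fy=3,interpolation=cv2.INTER_CUBIC))
```

```text
8.45 [[ 9.999e-01 -1.090e-02 -1.800e-03  4.483e-01]
 [-1.090e-02 -9.999e-01  6.000e-04  7.520e-02]
 [-1.800e-03 -5.000e-04 -1.000e+00  2.181e-01]
 [ 0.000e+00  0.000e+00  0.000e+00  1.000e+00]] [ 0.04163717  0.55145478 -0.16908602] 0.9971517442740502
```

View pics/w6.png

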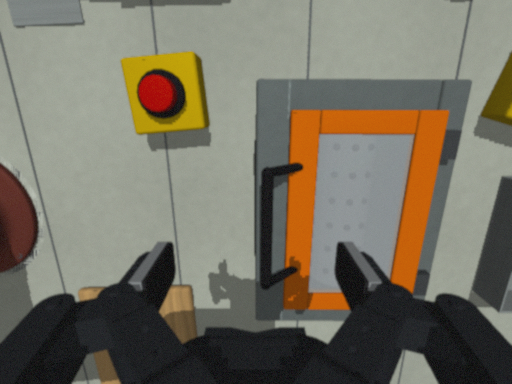

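View pics/s6.png

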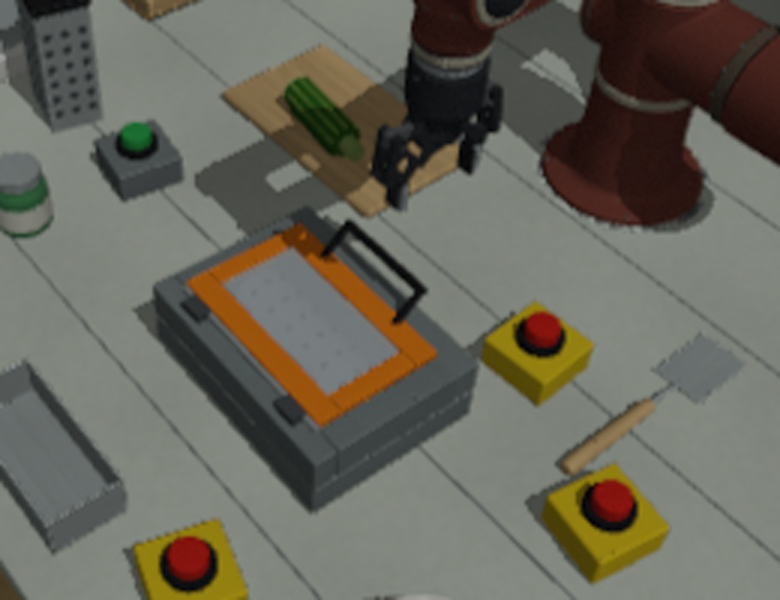

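The wrist view shows the bar at u≈267, v 170–285, with the machine square to it. Measuring the bar and frame.

```bash
cat > ms.py <<'E'
from h import *
def bar(f,T):
    W=T@f["hand_eye"];C=cloud(f,W)
    H=hsv(f);m=(f["frame"].max(-1)<60)&(C[...,2]>.128)&(C[...,2]<.16)&(np.arange(384)[:,None]<300)
    m&=(np.arange(512)[None]>230)&(np.arange(512)[None]<310)
    P=C[m];print("dark n",m.sum())
    vs,us=np.nonzero(m)
    b=P[P[:,0]<np.percentile(P[:,0],10)+.014]
    print("bar med",np.median(b,0).round(4),"min",P.min(0).round(4),"max",P.max(0).round(4))
    d=np.polyfit(b[:,1],b[:,0],1);print("slope",d)
    h,s,v=[H[...,i] for i in range(3)]
    o=((h>5)&(h<18)&(s>180)&(v>90)&(abs(C[...,2]-.114)<.01)).astype(np.uint8)
    k,l,st,c=cv2.connectedComponentsWithStats(o);i=1+st[1:,4].argmax()
    yy,xx=np.nonzero(l==i);Q=ray(f,np.c_[xx,yy],.114,W)
    r=cv2.minAreaRect((Q[:,:2]*1000).astype(np.float32));print(r,cv2.boxPoints(r).round(1).tolist(),"z",np.median(C[l==i][:,2]))
E
python3 - <<'E'
from ms import *
T=np.array([[.9999,-.0109,-.0018,.4483],[-.0109,-.9999,.0006,.0752],[-.0018,-.0005,-1,.2181],[0,0,0,1]])
f=ld("w6");bar(f,T)
W=T@f["hand_eye"]
print(ray(f,[[267,180],[267,270]],.142,W))
t=f["z_map"]; v,u=np.mgrid[:384,:512]
p=np.stack([u,v,np.ones_like(u)],-1)@np.linalg.inv(f["K"]).T*t[...,None]
q=p@f["hand_eye"][:3,:3].T+f["hand_eye"][:3,3]
for uu,vv in [(160,248),(155,260),(150,275),(350,248),(355,260),(365,275),(130,275),(170,290)]: print(uu,vv,q[vv,uu].round(4))
E
```

```text
dark n 1640
bar med [0.4585 0.0358 0.1466] min [ 0.4521 -0.0382  0.128 ] max [0.4821 0.0961 0.1497]
slope [0.0126518  0.45846382]
((561.0526123046875, 28.176849365234375), (236.60357666015625, 157.30191040039062), 89.38800811767578) [[481.1000061035156, -89.30000305175781], [638.4000244140625, -91.0], [641.0, 145.60000610351562], [483.70001220703125, 147.3000030517578]] z 0.11362674115895566
[[ 0.45943778  0.08297234  0.142     ]
 [ 0.45974373 -0.01665534  0.142     ]]
160 248 [-0.0461 -0.0103 -0.0632]
155 260 [-0.0445 -0.0107 -0.0747]
150 275 [-0.0432 -0.0097 -0.0846]
350 248 [ 0.0451 -0.0103 -0.0631]
355 260 [ 0.0436 -0.0104 -0.0741]
365 275 [ 0.0436 -0.0105 -0.0856]
130 275 [-0.0541 -0.0061 -0.0791]
170 290 [-0.1403  0.2131  0.2049]
```

Bar centre is (0.459, 0.029, 0.142) and the hinge is at x ≈ 0.640, which matches the given geometry. Using the observed tip offset, the grasp needs the reported TCP z at about 0.084.

Call:
carry_out([
  [[0,0,0,0.1,0.4,0,1],[0,0,0,0.1,0.4,0,1],[0,0,0,0.08,0.35,0.2,1],[0,0,0,0,0,0.6,1],[0,0,0,0,0,0.6,1],[0,0,0,0,0,0.5,1],[0,0,0,0,0,0.2,1],[0,0,0,0,0,0,1]],
])

```text
time: 9.22
tool_pos: [0.4577, 0.0296, 0.1325]
tool_rot: [-0.0, 1.0, -0.005, -0.003]
contact_force: [-0.3, -0.7, 0.2]
gripper_width: 1.006
```

Run:
```python
from ms import *
from plant import *
s=state();T=pose(s);print(s["time"],T.round(4),s["contact_force"],s["gripper_width"])
f=grab_frame("wrist");np.savez("pics/w7.npz",**f);g=grab_frame("scene");np.savez("pics/s7.npz",**g)
o=np.hstack([cv2.resize(f["frame"][:,:,::-1],(440,330)),cv2.resize(g["frame"][100:250,200:360,::-1],(352,330),interpolation=cv2.INTER_CUBIC)])
cv2.imwrite("pics/p7.png",o)
W=T@f["hand_eye"];C=cloud(f,W)
m=(f["frame"].max(-1)<60)&(C[...,2]>.136)&(C[...,2]<.155)&(abs(C[...,1]-.029)<.045)&(abs(C[...,0]-.459)<.02)
P=C[m];print(m.sum(),np.percentile(P,[2,50,98],0).round(4))
```

```text
9.2167 [[ 9.999e-01 -9.900e-03 -5.200e-03  4.577e-01]
 [-9.900e-03 -1.000e+00  6.000e-04  2.960e-02]
 [-5.200e-03 -6.000e-04 -1.000e+00  1.325e-01]
 [ 0.000e+00  0.000e+00  0.000e+00  1.000e+00]] [-0.33965289 -0.72823099  0.18914065] 1.0056692711427713
2147 [[ 0.4534 -0.0138  0.1437]
 [ 0.4588  0.0343  0.1469]
 [ 0.4645  0.0724  0.1486]]
```

View pics/p7.png

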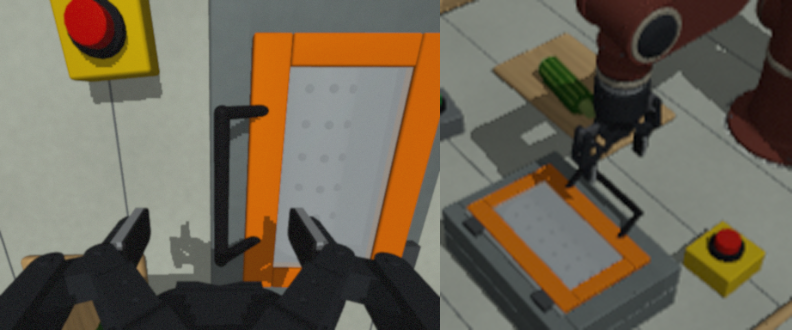

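Call:
carry_out([
  [[0,0,0,0.03,0,0.3,1],[0,0,0,0,0,0.4,1],[0,0,0,0,0,0.3,1],[0,0,0,0,0,0.2,1],[0,0,0,0,0,0,1],[0,0,0,0,0,0,1]],
])

```text
time: 9.82
tool_pos: [0.4605, 0.0285, 0.0869]
tool_rot: [-0.0, 1.0, -0.006, -0.0]
contact_force: [0.6, 0.4, 0.9]
gripper_width: 1.001
```

Run:
```python
from ms import *
from plant import *
s=state();T=pose(s);print(s["time"],T.round(4),s["contact_force"],s["gripper_width"])
f=grab_frame("wrist");np.savez("pics/w8.npz",**f);g=grab_frame("scene");np.savez("pics/s8.npz",**g)
o=np.hstack([cv2.resize(f["frame"][:,:,::-1],(440,330)),cv2.resize(g["frame"][100:250,200:360,::-1],(352,330),interpolation=cv2.INTER_CUBIC)])
cv2.imwrite("pics/p8.png",o)
W=T@f["hand_eye"];C=cloud(f,W)
m=(f["frame"].max(-1)<60)&(C[...,2]>.136)&(C[...,2]<.155)&(abs(C[...,1]-.029)<.055)&(abs(C[...,0]-.459)<.02)
P=C[m];print(m.sum(),np.percentile(P,[2,50,98],0).round(4))
```

```text
9.8167 [[ 9.999e-01 -1.160e-02 -7.000e-04  4.605e-01]
 [-1.160e-02 -9.999e-01  1.000e-04  2.850e-02]
 [-7.000e-04 -1.000e-04 -1.000e+00  8.690e-02]
 [ 0.000e+00  0.000e+00  0.000e+00  1.000e+00]] [0.5843393  0.36658853 0.8928423 ] 1.0014909458042363
4065 [[ 0.4533 -0.0109  0.1434]
 [ 0.4591  0.0426  0.147 ]
 [ 0.4647  0.0826  0.1486]]
```

View pics/p8.png

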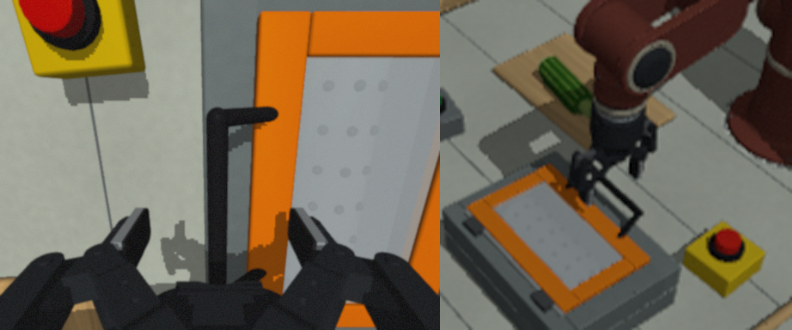

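Run:
```python
from h import *
g=ld("s8");f=ld("w8")
def pr(g,p):
    q=g["K"]@(np.linalg.inv(g["world_from_camera"])@np.r_[p,1])[:3];return (q[:2]/q[2]).round(1)
for n,p in dict(mid=[.459,.029,.142],bL=[.459,.091,.142],bR=[.459,-.033,.142],tipR=[.505,.029,.139],tipF=[.413,.029,.139]).items(): print(n,pr(g,p))
im=g["frame"][130:200,250:320,::-1].copy()
im=cv2.resize(im,None,fx=8,fy=8,interpolation=cv2.INTER_CUBIC)
for p,c in [([.459,.029,.142],(0,255,0)),([.505,.029,.139],(255,0,255)),([.413,.029,.139],(255,255,0)),([.459,.091,.142],(0,255,255)),([.459,-.033,.142],(0,255,255))]:
    u=(pr(g,p)-[250,130])*8+4;cv2.circle(im,tuple(int(x) for x in u),5,c,2)
cv2.imwrite("pics/p9.png",im)
```

```text
mid [277.3 184.9]
bL [289.9 196. ]
bR [265.3 174.3]
tipR [266.4 191.6]
tipF [287.7 179.6]
```

View pics/p9.png

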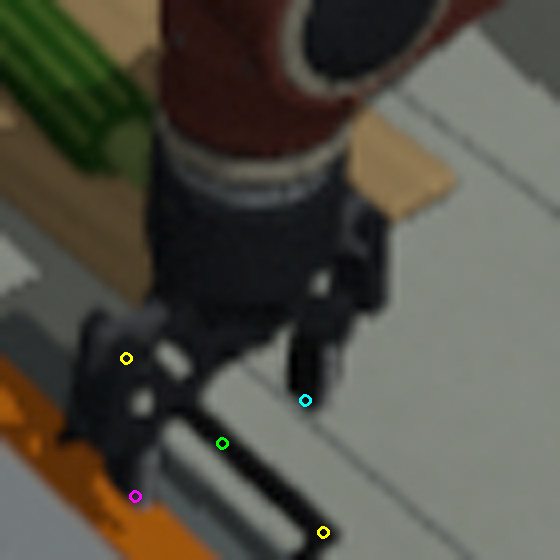

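The markers land on the fingertips, and the bar's middle lies between them. Fine adjustment, then close.

Call:
carry_out([
  [[0,0,0,-0.03,0,0.07,1],[0,0,0,0,0,0,0.3],[0,0,0,0,0,0,-0.2],[0,0,0,0,0,0,-0.5],[0,0,0,0,0,0,-1],[0,0,0,0,0,0,-1],[0,0,0,0,0,0,-1],[0,0,0,0,0,0,-1]],
])

```text
time: 10.58
tool_pos: [0.4595, 0.0285, 0.0847]
tool_rot: [0.0, 1.0, -0.006, -0.0]
contact_force: [-2.0, -0.6, 1.8]
gripper_width: 0.113
```

Run:
```python
from ms import *
from plant import *
s=state();T=pose(s);print(s["time"],T.round(4),s["contact_force"],s["gripper_width"])
f=grab_frame("wrist");g=grab_frame("scene");np.savez("pics/s10.npz",**g);np.savez("pics/w10.npz",**f)
o=np.hstack([cv2.resize(f["frame"][:,:,::-1],(400,300)),cv2.resize(g["frame"][120:210,230:350,::-1],(400,300),interpolation=cv2.INTER_CUBIC)])
cv2.imwrite("pics/p10.png",o)
```

```text
10.5833 [[ 0.9999 -0.0117 -0.      0.4595]
 [-0.0117 -0.9999 -0.      0.0285]
 [-0.      0.     -1.      0.0847]
 [ 0.      0.      0.      1.    ]] [-2.01836519 -0.63297621  1.8245605 ] 0.11259679540563239
```

View pics/p10.png

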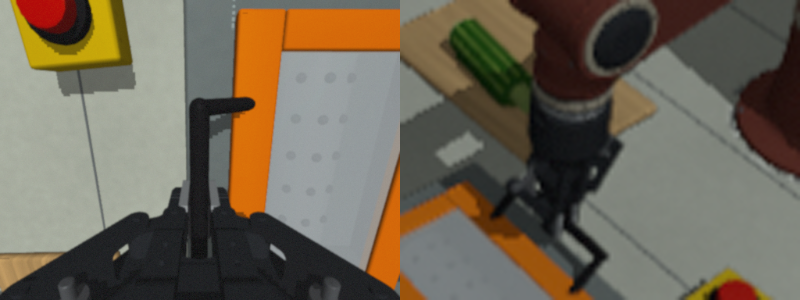

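The bar is held (opening 0.113, about 9.6 mm, fingers stopped on it). Next I'll work out the arc increments.

Run:
```python
import numpy as np
n=40
t=np.linspace(0,1,n+1); a=np.radians(83)*(t-np.sin(2*np.pi*t)/(2*np.pi)*0.7)
x=-.182*np.cos(a)+.042*np.sin(a); z=.182*np.sin(a)+.042*np.cos(a)
A=np.c_[np.diff(x),-np.diff(z)]/.04
# rounded with error feedback
e=np.zeros(2)
for i in range(n):
    r=np.round(A[i]+e,2);e+=A[i]-r
    print(i,np.degrees(a[i+1]).round(1),r,(x[i+1]-x[0]+.4595).round(4),(z[i+1]-z[0]+.0847).round(4))
```

```text
0 0.6 [ 0.01 -0.05] 0.46 0.0867
1 1.3 [ 0.01 -0.05] 0.4605 0.0888
2 2.0 [ 0.02 -0.06] 0.4611 0.0911
3 2.9 [ 0.02 -0.07] 0.4618 0.0937
4 3.8 [ 0.02 -0.07] 0.4627 0.0968
5 5.0 [ 0.03 -0.09] 0.4638 0.1003
6 6.3 [ 0.03 -0.1 ] 0.4652 0.1044
7 7.8 [ 0.04 -0.12] 0.4669 0.109
8 9.5 [ 0.06 -0.13] 0.469 0.1143
9 11.5 [ 0.06 -0.15] 0.4715 0.1202
10 13.7 [ 0.08 -0.16] 0.4746 0.1266
11 16.1 [ 0.09 -0.17] 0.4783 0.1335
12 18.7 [ 0.11 -0.19] 0.4826 0.1409
13 21.6 [ 0.12 -0.19] 0.4877 0.1487
14 24.6 [ 0.15 -0.2 ] 0.4935 0.1566
15 27.8 [ 0.16 -0.2 ] 0.5 0.1646
16 31.1 [ 0.19 -0.2 ] 0.5073 0.1726
17 34.5 [ 0.19 -0.19] 0.5153 0.1804
18 38.0 [ 0.22 -0.19] 0.5239 0.1878
19 41.5 [ 0.23 -0.17] 0.533 0.1948
20 45.0 [ 0.24 -0.16] 0.5426 0.2011
21 48.5 [ 0.24 -0.14] 0.5524 0.2069
22 51.9 [ 0.25 -0.13] 0.5623 0.2119
23 55.2 [ 0.25 -0.11] 0.5722 0.2162
24 58.4 [ 0.24 -0.09] 0.5819 0.2197
25 61.4 [ 0.24 -0.07] 0.5914 0.2226
26 64.3 [ 0.22 -0.05] 0.6003 0.2249
27 66.9 [ 0.21 -0.05] 0.6087 0.2266
28 69.3 [ 0.19 -0.03] 0.6165 0.2278
29 71.5 [ 0.18 -0.02] 0.6236 0.2286
30 73.5 [ 0.16 -0.01] 0.6299 0.2291
31 75.2 [ 0.14 -0.01] 0.6356 0.2294
32 76.7 [0.13 0.  ] 0.6406 0.2295
33 78.0 [0.1 0. ] 0.6448 0.2295
34 79.2 [0.1 0. ] 0.6485 0.2294
35 80.1 [0.07 0.01] 0.6517 0.2292
36 81.0 [0.07 0.  ] 0.6544 0.229
37 81.7 [0.06 0.01] 0.6568 0.2289
38 82.4 [0.06 0.  ] 0.659 0.2287
39 83.0 [0.05 0.01] 0.661 0.2285
```

Call:
carry_out([
  [[0,0,0,0.01,0,-0.05,-1],[0,0,0,0.01,0,-0.05,-1],[0,0,0,0.02,0,-0.06,-1],[0,0,0,0.02,0,-0.07,-1],[0,0,0,0.02,0,-0.07,-1],[0,0,0,0.03,0,-0.09,-1],[0,0,0,0.03,0,-0.1,-1],[0,0,0,0.04,0,-0.12,-1]],
])

```text
time: 11.35
tool_pos: [0.4666, 0.0284, 0.109]
tool_rot: [-0.0, 1.0, -0.006, -0.0]
contact_force: [3.7, -0.7, -4.7]
gripper_width: 0.118
```

Call:
carry_out([
  [[0,0,0,0.06,0,-0.13,-1],[0,0,0,0.06,0,-0.15,-1],[0,0,0,0.08,0,-0.16,-1],[0,0,0,0.09,0,-0.17,-1],[0,0,0,0.11,0,-0.19,-1],[0,0,0,0.12,0,-0.19,-1],[0,0,0,0.15,0,-0.2,-1],[0,0,0,0.16,0,-0.2,-1]],
])

```text
time: 12.02
tool_pos: [0.4987, 0.028, 0.1657]
tool_rot: [0.0, 1.0, -0.006, -0.002]
contact_force: [-7.5, -1.1, 1.9]
gripper_width: 0.113
```

Run:
```python
from ms import *
from plant import *
s=state();T=pose(s);print(s["time"],T.round(4),s["contact_force"],s["gripper_width"])
f=grab_frame("wrist");g=grab_frame("scene");np.savez("pics/s11.npz",**g);np.savez("pics/w11.npz",**f)
o=np.hstack([cv2.resize(f["frame"][:,:,::-1],(400,300)),cv2.resize(g["frame"][110:230,200:360,::-1],(400,300),interpolation=cv2.INTER_CUBIC)])
cv2.imwrite("pics/p11.png",o)
```

```text
12.0167 [[ 9.999e-01 -1.150e-02 -4.600e-03  4.987e-01]
 [-1.150e-02 -9.999e-01 -3.000e-04  2.800e-02]
 [-4.600e-03  4.000e-04 -1.000e+00  1.657e-01]
 [ 0.000e+00  0.000e+00  0.000e+00  1.000e+00]] [-7.51233523 -1.09321344  1.90235507] 0.11258376992895994
```

View pics/p11.png

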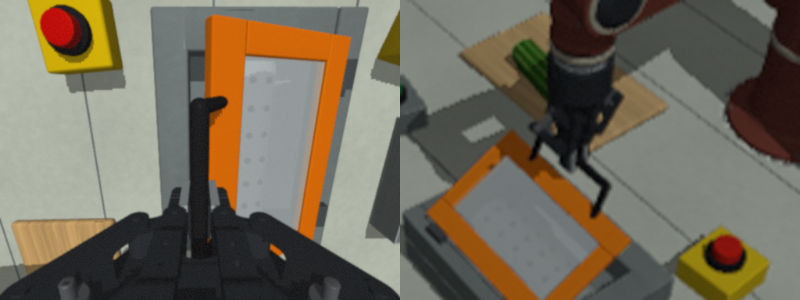

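Both views show the guard about 28° open and the bar still in the pinch. Continuing.

Call:
carry_out([
  [[0,0,0,0.19,0,-0.2,-1],[0,0,0,0.19,0,-0.19,-1],[0,0,0,0.22,0,-0.19,-1],[0,0,0,0.23,0,-0.17,-1],[0,0,0,0.24,0,-0.16,-1],[0,0,0,0.24,0,-0.14,-1],[0,0,0,0.25,0,-0.13,-1],[0,0,0,0.25,0,-0.11,-1]],
])

```text
time: 12.78
tool_pos: [0.5734, 0.027, 0.2215]
tool_rot: [0.0, 1.0, -0.006, 0.001]
contact_force: [-13.6, -1.2, 19.0]
gripper_width: 0.111
```

Call:
carry_out([
  [[0,0,0,0.24,0,-0.09,-1],[0,0,0,0.22,0,-0.07,-1],[0,0,0,0.2,0,-0.05,-1],[0,0,0,0.17,0,-0.04,-1],[0,0,0,0.13,0,-0.02,-1],[0,0,0,0.08,0,-0.01,-1],[0,0,0,0.04,0,0,-1],[0,0,0,0,0,0,-1]],
])

```text
time: 13.45
tool_pos: [0.6176, 0.0264, 0.2321]
tool_rot: [0.0, 1.0, -0.006, 0.003]
contact_force: [-3.1, -1.5, 9.0]
gripper_width: 0.116
```

Run:
```python
from ms import *
from plant import *
s=state();T=pose(s);print(s["time"],T.round(4),s["contact_force"],s["gripper_width"])
f=grab_frame("wrist");g=grab_frame("scene");np.savez("pics/s12.npz",**g);np.savez("pics/w12.npz",**f)
o=np.hstack([cv2.resize(f["frame"][:,:,::-1],(400,300)),cv2.resize(g["frame"][90:210,180:340,::-1],(400,300),interpolation=cv2.INTER_CUBIC)])
cv2.imwrite("pics/p12.png",o)
```

```text
13.45 [[ 9.999e-01 -1.170e-02  5.700e-03  6.176e-01]
 [-1.170e-02 -9.999e-01 -8.000e-04  2.640e-02]
 [ 5.700e-03  7.000e-04 -1.000e+00  2.321e-01]
 [ 0.000e+00  0.000e+00  0.000e+00  1.000e+00]] [-3.05223538 -1.47139746  9.04979539] 0.11552079419321909
```

View pics/p12.png

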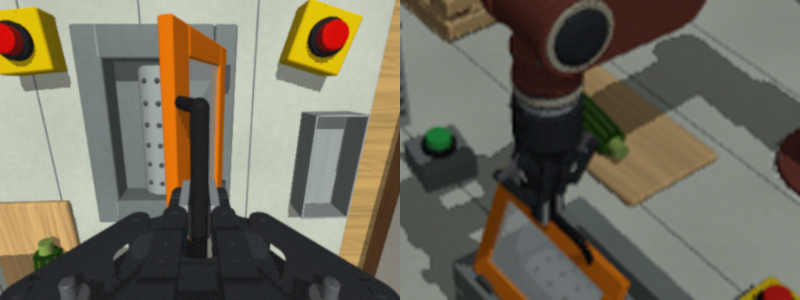

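Guard is about 70° open and still held. The tool reads 9 N upward, so my commanded arc was about 4 mm low. I'll relax it upward and creep toward 80°.

Call:
carry_out([
  [[0,0,0,0.04,0,-0.04,-1],[0,0,0,0.1,0,-0.04,-1],[0,0,0,0.15,0,-0.02,-1],[0,0,0,0.17,0,-0.01,-1],[0,0,0,0.15,0,0,-1],[0,0,0,0.12,0,0,-1],[0,0,0,0.08,0,0,-1],[0,0,0,0,0,0,-1]],
])

```text
time: 14.22
tool_pos: [0.65, 0.026, 0.2334]
tool_rot: [0.0, 1.0, -0.006, 0.002]
contact_force: [-0.6, -0.9, 5.4]
gripper_width: 0.115
```

Call:
carry_out([
  [[0,0,0,0.0,0,0,-1],[0,0,0,0,0,0,-1],[0,0,0,0,0,0,-1]],
])

```text
time: 14.47
tool_pos: [0.6496, 0.026, 0.2334]
tool_rot: [0.0, 1.0, -0.006, 0.002]
contact_force: [-1.2, -1.0, 5.8]
gripper_width: 0.106
```

```bash
cat > meas.py <<'E'
from ms import *
from plant import *
import sys
tag=sys.argv[1]
s=state();T=pose(s);print(s["time"],T.round(4),s["contact_force"],s["ft_torque"],s["gripper_width"])
f=grab_frame("wrist");g=grab_frame("scene");t=grab_frame("top")
np.savez(f"pics/s{tag}.npz",**g);np.savez(f"pics/w{tag}.npz",**f);np.savez(f"pics/t{tag}.npz",**t)
o=np.hstack([cv2.resize(f["frame"][:,:,::-1],(400,300)),cv2.resize(g["frame"][90:210,180:340,::-1],(400,300),interpolation=cv2.INTER_CUBIC)])
cv2.imwrite(f"pics/p{tag}.png",o)
W=T@f["hand_eye"]
for n,fr,W in [("wrist",f,W),("scene",g,g["world_from_camera"]),("top",t,t["world_from_camera"])]:
    C=cloud(fr,W);H=hsv(fr);h,sa,v=[H[...,i] for i in range(3)]
    m=((h>5)&(h<18)&(sa>180)&(v>70)&(C[...,2]>.1)&(C[...,2]<.3)&(C[...,0]>.5)&(C[...,0]<.72)&(abs(C[...,1]-.03)<.14)).astype(np.uint8)
    m=cv2.erode(m,np.ones((3,3)));P=C[m>0]
    if len(P)<30: print(n,len(P));continue
    best=None;rng=np.random.default_rng(0)
    for _ in range(500):
        a,b,c=P[rng.choice(len(P),3,False)];nn=np.cross(b-a,c-a);L=np.linalg.norm(nn)
        if L<1e-6: continue
        nn/=L
        if abs(nn[1])>.1: continue
        d=abs((P-a)@nn)<.003
        if best is None or d.sum()>best.sum(): best=d
    Q=P[best];c=Q.mean(0);nn=np.linalg.svd(Q-c)[2][2];nn*=np.sign(nn[0])
    # top normal at theta: (sin,0,cos)
    print(n,len(P),best.sum(),"n",nn.round(3),"theta",np.degrees(np.arctan2(nn[0],nn[2])).round(2),"c",c.round(4),"hinge-plane dist",((np.array([.6408,.028,.1])-c)@nn).round(4))
C=cloud(f,T@f["hand_eye"])
m=(f["frame"].max(-1)<70)&(C[...,2]>.25)&(C[...,2]<.32)&(C[...,1]>.055)&(C[...,1]<.09)
P=C[m];print("bar",m.sum(),np.percentile(P,[3,50,97],0).round(4))
E
python3 meas.py 13
```

```text
14.4667 [[ 9.999e-01 -1.190e-02  4.100e-03  6.496e-01]
 [-1.190e-02 -9.999e-01 -5.000e-04  2.600e-02]
 [ 4.100e-03  4.000e-04 -1.000e+00  2.334e-01]
 [ 0.000e+00  0.000e+00  0.000e+00  1.000e+00]] [-1.2124641  -0.99567405  5.77708188] [-0.23290636  0.43720159 -0.00469924] 0.10605810387651897
wrist 7383 5532 n [ 0.98  -0.016  0.199] theta 78.53 c [0.629  0.0946 0.2371] hinge-plane dist -0.0146
scene 424 407 n [ 0.982 -0.013  0.188] theta 79.18 c [0.6402 0.0791 0.1775] hinge-plane dist -0.0133
top 32 32 n [ 0.993 -0.018  0.119] theta 83.17 c [ 0.6166 -0.0182  0.2558] hinge-plane dist 0.0047
bar 2160 [[0.6311 0.0564 0.2649]
 [0.6483 0.0767 0.2912]
 [0.6545 0.0894 0.2931]]
```

View pics/p13.png

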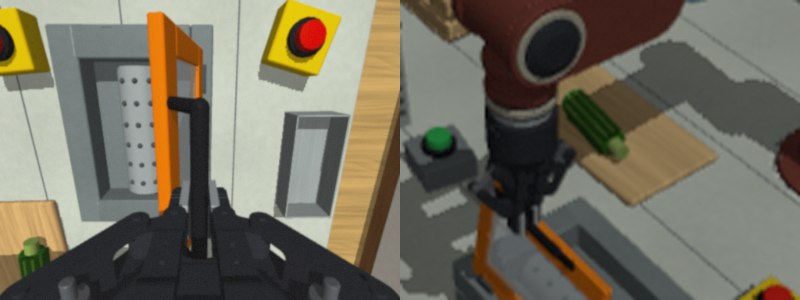

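Three measures agree roughly: wrist plane fit 78.5°, scene plane fit 79.2°, bar position ≈79.2°. About 4° more is needed, which is ~12.5 mm in x.

Call:
carry_out([
  [[0,0,0,0.04,0,0,-1],[0,0,0,0.07,0,0,-1],[0,0,0,0.08,0,0,-1],[0,0,0,0.07,0,0,-1],[0,0,0,0.05,0,0,-1],[0,0,0,0,0,0,-1],[0,0,0,0,0,0,-1],[0,0,0,0,0,0,-1]],
])

```text
time: 15.28
tool_pos: [0.662, 0.026, 0.233]
tool_rot: [0.0, 1.0, -0.006, 0.002]
contact_force: [0.4, -1.6, 5.1]
gripper_width: 0.113
```

```bash
python3 meas.py 14
```

```text
15.2833 [[ 9.999e-01 -1.160e-02  4.300e-03  6.620e-01]
 [-1.160e-02 -9.999e-01 -3.000e-04  2.600e-02]
 [ 4.300e-03  3.000e-04 -1.000e+00  2.330e-01]
 [ 0.000e+00  0.000e+00  0.000e+00  1.000e+00]] [ 0.4372519  -1.62498644  5.13819648] [-0.23109268  0.16738033 -0.01117957] 0.11274592914731414
wrist 7151 5006 n [ 0.991 -0.018  0.134] theta 82.29 c [0.6378 0.0916 0.2403] hinge-plane dist -0.0147
scene 385 371 n [ 0.992 -0.017  0.128] theta 82.64 c [0.6447 0.0788 0.1806] hinge-plane dist -0.0134
top 37 37 n [ 0.991 -0.013  0.13 ] theta 82.51 c [ 0.6266 -0.0162  0.2576] hinge-plane dist -0.007
bar 2090 [[0.6413 0.0565 0.2638]
 [0.6605 0.0775 0.2903]
 [0.6666 0.0895 0.2921]]
```

View pics/p14.png

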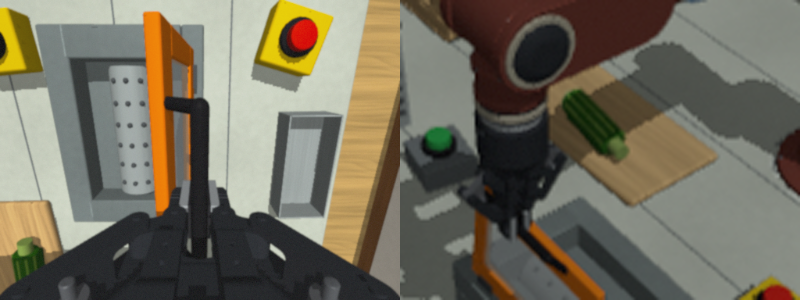

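Plane fits read 82.3° (wrist), 82.6° (scene) and 82.5° (top), and the bar position gives 83.0°. One last nudge of about 1 mm, hold, then check the whole scene.

Call:
carry_out([
  [[0,0,0,0.025,0,0,-1],[0,0,0,0,0,0,-1],[0,0,0,0,0,0,-1],[0,0,0,0,0,0,-1],[0,0,0,0,0,0,-1],[0,0,0,0,0,0,-1],[0,0,0,0,0,0,-1],[0,0,0,0,0,0,-1]],
])

```text
time: 16.1
tool_pos: [0.6627, 0.026, 0.2329]
tool_rot: [0.0, 1.0, -0.006, 0.002]
contact_force: [-0.8, -2.1, 5.0]
gripper_width: 0.11
```

```bash
python3 meas.py 15
python3 - <<'E'
from h import *
cv2.imwrite("pics/t15.png",cv2.resize(ld("t15")["frame"][:,:,::-1],(800,600)))
E
```

```text
16.1 [[ 9.999e-01 -1.170e-02  3.700e-03  6.627e-01]
 [-1.170e-02 -9.999e-01 -3.000e-04  2.600e-02]
 [ 3.700e-03  3.000e-04 -1.000e+00  2.329e-01]
 [ 0.000e+00  0.000e+00  0.000e+00  1.000e+00]] [-0.80005899 -2.07501742  4.99953267] [-0.26989433  0.16882959 -0.00765789] 0.11010760463590553
wrist 7109 4838 n [ 0.126 -0.002  0.992] theta 7.24 c [0.6329 0.0827 0.2573] hinge-plane dist -0.155
scene 368 360 n [ 0.993 -0.015  0.12 ] theta 83.11 c [0.6457 0.083  0.1763] hinge-plane dist -0.0132
top 39 38 n [ 0.721 -0.012  0.693] theta 46.12 c [ 0.6278 -0.0149  0.2574] hinge-plane dist -0.1003
bar 2099 [[0.6421 0.0565 0.2641]
 [0.6613 0.0775 0.2902]
 [0.6672 0.0895 0.292 ]]
```

View pics/t15.png

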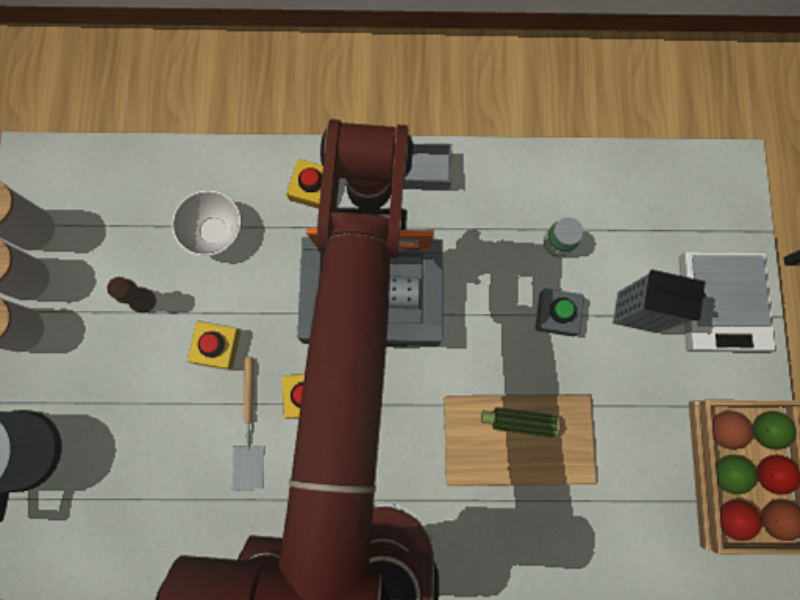

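The top view shows the guard upright at (370,238), and the bowl, mill, jar, spatula, courgette and grater at their starting pixels. The guard reads 83.1° from the scene fit. In the wrist image the fit picked the panel's front edge face (7.2°), which also gives 82.8°. Handing in.

```bash
python3 -c "
from plant import *
print(ticket.job_done()); s=state(); print(s['time'],s['tool_pos'],s['gripper_width'])"
```

```text
the job is handed in; nothing more can be done
None
the job is handed in; nothing more can be done
```

I pressed the red stop plunger and let it spring back, then swung the guard up by its bar to the balance point. I handed in at about 16 s, still holding it.

- **Stop plunger:** I pressed the plunger on the yellow box farthest to the left (y = 0.367) with the guard shut. It was fully down: the force rose from 9 N to 17 N with no further travel. After I let go, its top measured 72 mm again.
- **Guard:** I lifted it in an arc over about 5 s, and the bar stayed in the pinch at about 0.11 opening. My last angle checks gave 83.1° (scene view) and 82.8° (wrist view), against the 83° target; the bar's position points to about 83.3°. The tool was still, with about 5 N of leftover vertical force.
- **Surroundings:** in the last top view the bystanders look unmoved, and I never went near the green plunger.

**Checks that failed or disagreed:**
- The actual fingertips sit about 39 mm behind the reported TCP. The first press met no resistance, and the cameras and contact force confirmed the offset, so I corrected the press and the grasp for it.
- My commanded arc ran about 4 mm low, which pressed the tool with up to about 19 N mid-swing. I raised it partway through.
- The last top-view angle fit (46°) was unusable because too few points were visible. The last wrist-view fit landed on the panel's front edge face, so its angle comes from that face.

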